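# Light up the processor with the inspection lamp

### The job

First take the red-lidded jar off the silver processor plate in the middle of the green circuit board and stand it upright in the blue tray, letting go of it. Then draw the yellow inspection lamp out of its slanting cradle, turn it so that it points straight down, and hold it in the gripper with its lens over the middle of the processor plate, about 4 to 5 cm above it and without touching the board; finish still holding it there. Keep the jar upright throughout, and leave the mug, the tape roll and the screwdriver where they are.

Things in the scene. Friction and masses are not known exactly. Their poses are not given: they have to be found in the camera images.
- jar_mid (a point): centre of the jar (half-way up): an upright round screw jar, 40 mm in diameter and 70 mm high, with a red lid, about 0.12 kg. At the start it stands on the silver processor plate of the board. z axis = the jar's axis, up.
- jar: the same jar; origin at the centre of its underside.
- tray: blue open tray, 150 x 150 mm outside, walls 4 mm thick and 25 mm high, floor about 4 mm thick, fixed to the table, empty. Origin at the centre of its underside, on the table. It is on the left or on the right of the board.
- board: bench fixture with a green circuit board on it, fixed to the table: 160 x 120 mm, green surface 20 mm above the table, with components up to 25 mm above the table. Origin at the centre of its underside.
- chip_top (a point): centre of the top face of the silver processor plate, 50 x 50 mm, in the middle of the board; 24 mm above the table. Under the jar at the start.
- cradle: fixed lamp cradle, left or right of the board, opposite the tray: grey foot 130 x 100 x 12 mm with a black square socket, 38 mm wide inside, 46 mm outside, 70 mm deep, its axis leaning 0.6 rad from vertical to the cradle's -x side (roughly towards the robot). Origin at the centre of the foot's underside; the socket floor's middle is at x +20 mm, 32 mm up.
- lamp: yellow stick lamp 158 mm long, 0.16 kg: head (lens end, steel rim) 34 mm thick for 78 mm, then handle 26 mm thick, 86 to 158 mm from the lens. Origin at the centre of the lens face; z runs from lens to tail, so it shines along -z. At the start it stands loosely, lens down, in the socket, 88 mm of it showing, and is drawn out along its own axis.
- lamp_lens (a point): centre of the lamp's lens face (the end hidden in the socket at the start). z axis points to the tail.
- lamp_grip (a point): point on the lamp's axis in the middle of its handle, 120 mm from the lens, 38 mm from the tail end; the handle is 26 mm thick here. At the start 50 mm beyond the socket's mouth. z axis points to the tail.
- mug: bystander: red mug, 80 mm in diameter, 95 mm high, beyond the board. Origin under its centre.
- tape: bystander: roll of blue tape lying flat, 90 mm in diameter, 25 mm high, beyond the board. Origin under its centre.
- driver: bystander: screwdriver lying on the table on the robot's side of the board. Origin at its underside.
Not all that is in view belongs to the job. There is more than one size of the jar; the job needs the smaller.

How it is judged (in metres and radians):
On the way, in this order (a step that is already met when the one before it is completed fails the run):
1. the jar stands upright in the tray, released (x of jar_mid in the frame of tray between -0.06 and 0.06 m and y of jar_mid in the frame of tray between -0.06 and 0.06 m and z of jar_mid in the frame of tray between 0.03 and 0.048 m and angle between jar_mid's own z axis and vertical below 0.15 rad and contact force between jar and the fingers below 0.1 N and linear speed of jar below 0.02 m/s), for 0.2 s.
2. the lamp is drawn out of the cradle and held in the gripper, its lens more than 90 mm from the cradle's origin (contact force between lamp and the fingers above 2 N and contact force between lamp and cradle below 0.05 N and distance between lamp_lens and cradle above 0.09 m), for 0.1 s.
At the end, for the whole second after the job is handed in: Jar upright (0.15 rad), released, at rest, within 60 mm of the tray's middle along each tray axis. Lamp still, held, lens down within 0.2 rad, lens within 20 mm sideways of the plate's middle and 25 to 70 mm above it, touching neither board, jar nor cradle (all of step 1 and contact force between lamp and the fingers above 2 N and contact force between lamp and cradle below 0.05 N and angle between lamp_lens's own z axis and vertical below 0.2 rad and horizontal distance between lamp_lens and chip_top below 0.02 m and height (world z) of lamp_lens between 0.049 and 0.094 m and linear speed of lamp below 0.02 m/s and contact force between lamp and board below 0.05 N and contact force between lamp and jar below 0.05 N); the arm keeps its last pose, push and grip.
It fails at once if the jar is tipped more than 0.6 rad (angle between jar_mid's own z axis and vertical above 0.6 rad).
It fails at once if the lamp touches the board (contact force between lamp and board above 1 N).
It fails at once if the mug is moved more than 25 mm (distance of mug from where it was at the start of the episode above 0.025 m).
It fails at once if the tape roll is moved more than 25 mm (distance of tape from where it was at the start of the episode above 0.025 m).
It fails at once if the screwdriver is moved more than 25 mm (distance of driver from where it was at the start of the episode above 0.025 m).
It also fails if it takes over 64 s, if anything falls off the work surface, if the arm or the gripper's body presses on something with over 40 N, if the wrist force passes 120 N, or if a joint passes its speed limit or range.

### The arm

A 6-joint arm with a two-finger parallel gripper is mounted at the origin on the work surface. World frame = base frame: x ahead of the robot, y to its left, z up, the work surface at z = 0. Lengths are in mm, angles in rad, forces in N, time in s.
With the tool pointing down it reaches from about 400 to 925 mm from the base axis. Payload 12.5 kg.
Tool frame: the origin (TCP) lies on the front face of the gripper's body, between the roots of the fingers; the fingertips stand 78 mm ahead of it and the grasp point (between the pads) lies 59 mm ahead of it (env.nose_length is the distance from the TCP to the fingertips, in mm); z points along the fingers, y is the line along which they close (so a half turn about z gives the same grasp; the last joint's range is limited). The gripper opens to 95 mm and grips with 3 to 60 N. Pads are 20 mm wide; open, the fingers measure 119 mm over their backs; the gripper's body (75 mm by 180 mm) begins 59 mm behind the grasp point.
Start: joints at [-1.249, 0.491, 1.559, -0, 1.092, -0.106], TCP at [259.316, -568.677, 292.261] pointing down, gripper open.
Joint ranges: [-3.1, 3.1], [-0.84, 2.19], [0.05, 2.79], [-1.13, 4.28], [0.06, 2.93], [-2.69, 2.69]. Speed limits (rad/s): [2.22, 2.22, 2.79, 3.14, 3.14, 3.14].

### API

Orientations are given as [roll, pitch, yaw] about the fixed x, y, z axes, in that order (R = Rz(yaw) Ry(pitch) Rx(roll)).
In Python, from cell import env gives the robot as it stands.
- The arm moves only by the tool jog_arm, never from a script. Its argument "motion" is a list of rows, each a list of 7 numbers: the turn, a rotation vector about the tool's x, y, z in degrees, then the shift along the tool's x, y, z in mm, then the finger opening in mm, from 0 to 95.1. In form: [[wx, wy, wz, x, y, z, hand], ...]. A call has 1 to 10 rows; each row shifts and turns the commanded pose from where the row before left it, along the tool's axes as they then stand; what a row does not reach is not made up. A row lasts 1/8 s, in which the tool goes at most 62.5 mm and 10.7 degrees, less where a joint would pass 70% of its speed; a pose out of reach is approached as far as the arm can. A call is refused whole if a number of a shift passes 62.5 or a number of a turn 10.7, either way. A call with a gripper value outside its range is refused whole. The fingers move at their own pace and stop on an object; the grip force is fixed at half the most. Time passes only in rows, so rows that do not move let the fingers close. It gives the time, the measured TCP pose, the force, the opening and the grip force at its end, in the units of the state.
- env.state(): the state, without advancing time (a new reading comes with each control period).
- env.read_camera(name): name is "scene" or "top" or "wrist"; returns a dict with "color" (400x640x3 uint8, red, green, blue), "z_map" (400x640 float32, mm along the optical axis (not along the pixel's ray), 0 where there is no reading), "camera_matrix" (3x3 intrinsics, pixels), "world_to_cam" (4x4, takes a point from world to camera coordinates). Camera axes: x right, y up, looking along -z (the intrinsics and any distortion apply to the point x, -y, -z); pixel columns grow to the right and rows downward; lengths in mm; the calibration is good to about 2 mm. A picture is of the moment at which its call begins.
- env.job_done(): hands the job in; it is judged then, once.
Trained networks look in the newest picture that a camera, given by its name, has taken for a name from the list of things; names that differ only in an ending like _2 or _b are one class to them, and where a whole thing is asked for, a point or a joint stands for the part that bears it (a point fixed in the world has none). Each returns a list of dicts, best first, with "score" (0 to 1); they miss things now and then, are a little off and sometimes report something else, mostly with a low value. They report only what shows in the picture. A call takes as long as a camera call. They do not tell look-alikes from the thing itself.
- env.recognise(camera, thing): "location" ([column, row] in pixels, amid what is visible of it).
The state is a dict: "t": time; "joints": joint angles; "qvel": joint speeds; "tau": joint torques, N m; "eef_pos": TCP position; "tcp_rot": TCP orientation; "ft_force": force on the tool from outside, world axes, zero at the start; "moment": the same for the moment, N m; "opening": opening from 0.0 (shut) to 1.0 (fully open); "grip_force": force on a finger pad.
Only numpy, scipy, OpenCV 4.12 (cv2) and the standard library are available. Lean on these libraries where they do the work, as an engineer would, in place of code of your own. Each camera call takes 0.05 s, during which the arm holds its last target. There are 200 camera calls.

## Working session

There is one attempt and no reset: what is moved stays moved. The work goes in short steps, Python scripts to look and compute and a tool call to move; the robot and the scene stay as the last step left them, time stands still between calls to the robot, and variables do not carry over. Pictures are saved under pics/ and viewed, at most 10 in all, crops included, and the job is handed in when it is done.

Besides the shell and the picture viewer there is one more tool, called after "Emit:" by a JSON object that holds its "op" and its "data", one argument or row to a line. jog_arm: Moves the arm, as the interface text tells. Its arguments: {"type":"object","properties":{"motion":{"type":"array"}},"required":["motion"]}

```bash
mkdir -p pics; cat > h.py <<'E'
from cell import env
import numpy as np, cv2
from scipy.spatial.transform import Rotation as Rn
def save(n,f):
    c=env.read_camera(n); cv2.imwrite('pics/'+f,c['color'][:,:,::-1]); return c
def cloud(c):
    z=c['z_map']; K=c['camera_matrix']; v,u=np.mgrid[0:z.shape[0],0:z.shape[1]]
    P=np.stack([(u-K[0,2])/K[0,0]*z,-(v-K[1,2])/K[1,1]*z,-z],-1)
    T=np.linalg.inv(c['world_to_cam']); W=P@T[:3,:3].T+T[:3,3]; W[z<=0]=np.nan; return W
E
python3 - <<'E'
from h import *
print(env.state())
for n in('scene','top'):
    c=save(n,n+'0.png'); W=cloud(c); np.save(n+'.npy',W)
    for t in('jar','tray','board','cradle','lamp','lamp_grip','mug','tape','driver'):
        for r in env.recognise(n,t)[:3]:
            x,y=np.round(r['location']).astype(int); print(n,t,round(r['score'],2),(x,y),np.round(W[y,x]))
E
```

```text
{'t': 0.0, 'joints': array([-1.24860475e+00,  4.91572193e-01,  1.55947639e+00, -2.34080036e-05,
        1.09173223e+00, -1.05619123e-01]), 'qvel': array([-1.57898672e-03, -3.96515787e-04, -3.48613727e-05,  5.22041082e-05,
       -1.77862841e-03, -3.43460664e-03]), 'tau': array([ 3.04114415e-03, -6.12641215e+01, -2.58191693e+01,  6.94326544e-02,
        4.82929498e-02, -1.00283169e-04]), 'eef_pos': array([ 259.25036534, -568.50324537,  291.64458206]), 'tcp_rot': array([-3.14040893e+00, -1.04614570e-04,  4.27821435e-01]), 'ft_force': array([-0.29310603, -0.45221975, -0.2015142 ]), 'moment': array([-0.02656616, -0.04305126,  0.02540166]), 'grip_force': 0.0, 'opening': 1.0005826261111368}
scene jar 0.57 (np.int64(295), np.int64(242)) [ 645. -114.   85.]
scene jar 0.55 (np.int64(340), np.int64(219)) [581.  18.  77.]
scene tray 0.7 (np.int64(433), np.int64(205)) [511. 329.   5.]
scene board 0.93 (np.int64(335), np.int64(238)) [597.   2.  22.]
scene cradle 0.59 (np.int64(224), np.int64(223)) [ 508. -293.   54.]
scene lamp 0.51 (np.int64(215), np.int64(189)) [ 446. -304.  128.]
scene lamp 0.
[... 446 characters left out ...]
p jar 0.52 (np.int64(308), np.int64(197)) [572.  24.  95.]
top tray 0.82 (np.int64(191), np.int64(228)) [508. 324.   7.]
top tray 0.44 (np.int64(312), np.int64(208)) [550.  16.  61.]
top board 0.86 (np.int64(311), np.int64(208)) [550.  18.  67.]
top cradle 0.91 (np.int64(437), np.int64(233)) [nan nan nan]
top lamp 0.86 (np.int64(456), np.int64(256)) [ 437. -292.  142.]
top lamp_grip 0.79 (np.int64(454), np.int64(254)) [ 441. -291.  132.]
top lamp_grip 0.69 (np.int64(315), np.int64(210)) [550.  10.  24.]
top mug 0.86 (np.int64(244), np.int64(140)) [735. 194.  10.]
top driver 0.87 (np.int64(345), np.int64(266)) [413. -62.  24.]
top driver 0.69 (np.int64(439), np.int64(236)) [ 481. -274.   85.]
```

```bash
python3 - <<'E'
import cv2
a=cv2.imread('pics/top0.png')[100:320,140:520]; b=cv2.imread('pics/scene0.png')[130:340,160:520]
a=cv2.resize(a,(520,301),interpolation=3); b=cv2.resize(b,(514,298),interpolation=3)[:, :514]
import numpy as np
cv2.imwrite('pics/m.png',np.vstack([a,cv2.copyMakeBorder(b,0,0,0,6,0)]))
E
```

```text
(no output)
```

View pics/m.png

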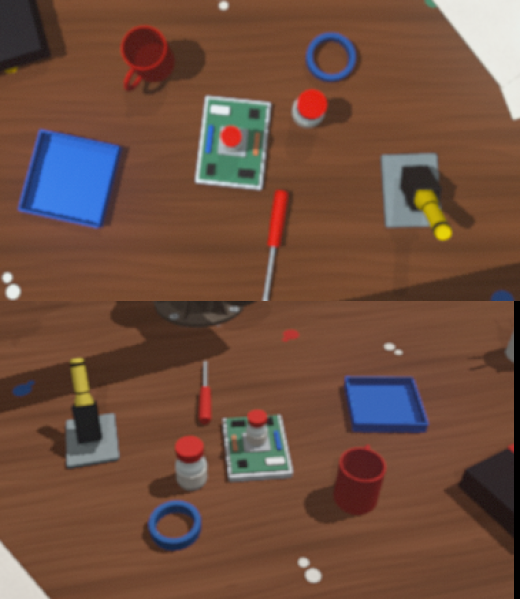

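The view shows two red-lidded jars. The one at top px (308,197) stands on the silver plate, and the bigger one at (364,177) stands on the table beside the board. The job's jar is the smaller one, on the plate. Next I measure everything, and confirm the jar in an enlarged crop.

```bash
python3 - <<'E'
from h import *
im=cv2.imread('pics/top0.png'); W=np.load('top.npy'); hsv=cv2.cvtColor(im,cv2.COLOR_BGR2HSV)
im2=cv2.imread('pics/scene0.png'); W2=np.load('scene.npy'); hsv2=cv2.cvtColor(im2,cv2.COLOR_BGR2HSV)
def sel(hsv,W,h0,h1,s,v,lo,hi):
    H=hsv[...,0].astype(int); m=((H>=h0)&(H<=h1)) if h0<h1 else ((H>=h0)|(H<=h1))
    m=m&(hsv[...,1]>s)&(hsv[...,2]>v)
    with np.errstate(all='ignore'): m&=np.all((W>lo)&(W<hi),-1)
    return W[m]
for nm,hh,WW in(('top',hsv,W),('scene',hsv2,W2)):
    print(nm)
    def rep(t,p):
        p2=p[:,:2].astype(np.float32)
        print(t,len(p),'mean',p.mean(0).round(1),'z',np.percentile(p[:,2],[2,50,98]).round(1), 'circ',[np.round(q,1) for q in cv2.minEnclosingCircle(p2)],'rect',[np.round(q,1) for q in cv2.minAreaRect(p2)])
    rep('jar',sel(hh,WW,170,8,120,80,[500,-40,60],[640,70,120]))
    rep('big',sel(hh,WW,170,8,120,80,[560,-170,60],[700,-70,140]))
    rep('tray',sel(hh,WW,100,130,100,50,[400,220,-5],[620,430,35]))
    rep('trayrim',sel(hh,WW,100,130,100,50,[400,220,20],[620,430,35]))
    rep('board',sel(hh,WW,50,95,60,30,[480,-80,10],[640,110,35]))
    p=sel(hh,WW,20,35,120,60,[330,-400,40],[560,-200,200]); rep('lamp',p)
    u,s,v=np.linalg.svd(p-p.mean(0),full_matrices=False); d=v[0]*np.sign(v[0][2]);t=(p-p.mean(0))@d
    print('axis',d.round(3),'tilt',np.arccos(d[2]),'tr',np.percentile(t,[1,99]),'end',p.mean(0)+d*np.percentile(t,99))
    with np.errstate(all='ignore'): q=WW[(np.abs(WW-[500,-280,12])<[130,130,5]).all(-1)]
    rep('foot',q)
cv2.imwrite('pics/crop.png',cv2.resize(im[150:250,270:400],None,fx=5,fy=5,interpolation=2))
E
```

```text
top
jar 187 mean [567.   22.8  94.2] z [82.4 95.  97.4] circ [array([567.5,  23.2]), np.float64(17.8)] rect [array([567.3,  22.9]), array([32.7, 34.8]), np.float64(51.8)]
big 380 mean [ 620.5 -113.1   97.9] z [ 93.1  98.1 101.3] circ [array([ 621.4, -113. ]), np.float64(25.5)] rect [array([ 621.1, -113.4]), array([48.7, 49.3]), np.float64(87.1)]
tray 3833 mean [503.1 323.3   8.2] z [ 1.7  5.7 27.3] circ [array([502.1, 321.2]), np.float64(106.1)] rect [array([503.2, 320.5]), array([151.8, 156.2]), np.float64(77.6)]
trayrim 468 mean [501.2 320.6  25.2] z [20.3 25.2 29.4] circ [array([503.9, 320.1]), np.float64(103.8)] rect [array([503.9, 320.4]), array([151.5, 150.2]), np.float64(77.4)]
board 1554 mean [562.5  21.6  21.3] z [17.6 21.2 26.1] circ [array([566.2,  21.9]), np.float64(87.3)] rect [array([567.2,  22.7]), array([107.2, 146. ]), np.float64(83.4)]
lamp 528 mean [ 440.1 -294.7  128.9] z [ 81.2 129.4 166.9] circ [array([ 439.7, -298.1]), np.float64(39.8)] rect [array([ 439.1, -300.8]), array([77.9, 41.4]), np.float64(7.3)]
axis [-0.605 -0.033  0.796] tilt 0.6506457104548684 tr [-
[... 899 characters left out ...]
4]), array([151.3, 152.9]), np.float64(78.4)]
board 642 mean [581.9  12.   20.3] z [17.1 20.2 24.4] circ [array([566.4,  20.7]), np.float64(87.2)] rect [array([567. ,  19.6]), array([104.8, 149.7]), np.float64(82.5)]
lamp 336 mean [ 442.5 -301.2  127. ] z [ 92.9 126.2 165.9] circ [array([ 443.9, -302. ]), np.float64(38.8)] rect [array([ 443.8, -303. ]), array([72.2, 36.6]), np.float64(9.1)]
axis [-0.598 -0.019  0.801] tilt 0.641089367546108 tr [-41.49803651  48.23339757] end [ 413.71432202 -302.10852555  165.69971315]
foot 828 mean [ 494.6 -299.2   12. ] z [ 7.8 12.1 15.1] circ [array([ 464. , -294.4]), np.float64(94.9)] rect [array([ 464. , -298.5]), array([107.1, 162. ]), np.float64(89.4)]
```

View pics/crop.png

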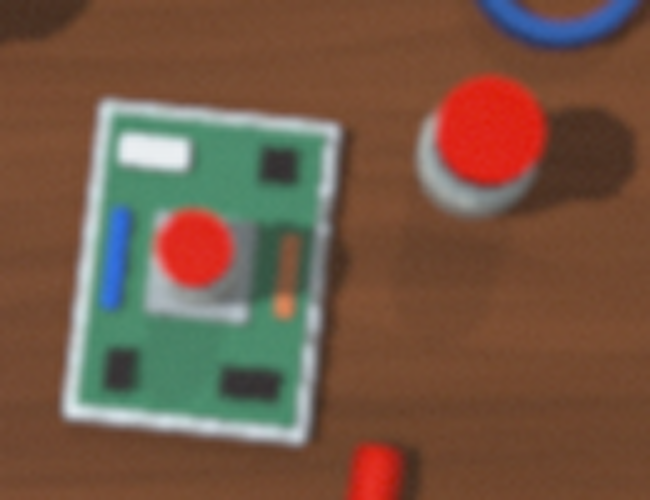

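The crop confirms it: the smaller jar's lid, around crop px (195,248), is on the silver plate of the board. The larger jar at (490,130) stands on the table, so it's the decoy. Both cameras put the jar at about (567,21), with its top at z≈94, which matches 24+70. The tray centre is at about (503,318).

Emit:
{"op": "jog_arm", "data": {
  "motion": [
    [0,0,0,43.8,-34.1,-10,95],
    [0,0,0,43.8,-34.1,-10,95],
    [0,0,0,43.8,-34.1,0,95],
    [0,0,0,43.8,-34.1,0,95],
    [0,0,0,43.8,-34.1,0,95],
    [0,0,0,43.8,-34.1,0,95],
    [0,0,0,43.8,-34.1,0,95],
    [0,0,0,43.8,-34.1,0,95],
    [0,0,0,43.8,-34.1,0,95],
    [0,0,0,43.8,-34.1,0,95]
  ]
}}

```text
t: 2.25
eef_pos: [517.0, -75.0, 312.5]
tcp_rot: [3.141, -0.0, 0.428]
ft_force: [0.4, -1.2, 0.0]
opening: 0.998
grip_force: 0.0
```

Emit:
{"op": "jog_arm", "data": {
  "motion": [
    [0,0,0,43.5,-34,10,95],
    [0,0,0,43.5,-34,20,95],
    [0,0,0,0,0,0,95]
  ]
}}

```text
t: 2.62
eef_pos: [567.8, 24.2, 280.6]
tcp_rot: [-3.14, 0.002, 0.432]
ft_force: [-0.4, -1.4, 0.3]
opening: 0.998
grip_force: 0.0
```

```bash
cat >> h.py <<'E'
def tool(goal):
    s=env.state(); R=Rn.from_euler('xyz',s['tcp_rot']); print('t',round(s['t'],2),'pos',s['eef_pos'].round(1),'rpy',s['tcp_rot'].round(4),'F',s['ft_force'].round(1),'open',round(s['opening']*95.1,1),'grip',round(s['grip_force'],1)); return R.inv().apply(np.array(goal)-s['eef_pos']).round(1)
E
python3 - <<'E'
from h import *
print(tool([567.5,21.5,125]))
c=save('wrist','w1.png'); W=cloud(c)
hsv=cv2.cvtColor(c['color'],cv2.COLOR_RGB2HSV)
with np.errstate(all='ignore'): m=((hsv[...,0]<8)|(hsv[...,0]>170))&(hsv[...,1]>120)&(np.abs(W-[567,21,94])<[50,50,10]).all(-1)
p=W[m].astype(np.float32); print(len(p),np.median(p[:,2]),cv2.minEnclosingCircle(p[:,:2]),p.mean(0))
print(env.recognise('wrist','jar'))
E
```

```text
t 2.62 pos [567.8  24.2 280.6] rpy [-3.1404e+00  1.8000e-03  4.3170e-01] F [-0.4 -1.4  0.3] open 94.9 grip 0.0
[ -1.2   2.5 155.6]Traceback (most recent call last):
  File "<stdin>", line 6, in <module>
cv2.error: OpenCV(4.12.0) /io/opencv/modules/imgproc/src/shapedescr.cpp:201: error: (-215:Assertion failed) count >= 0 && (depth == CV_32F || depth == CV_32S) in function 'minEnclosingCircle'
```

View pics/w1.png

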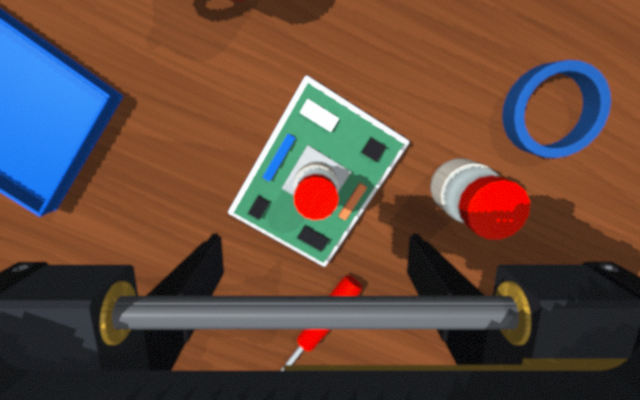

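```bash
python3 - <<'E'
from h import *
c=env.read_camera('wrist'); W=cloud(c); print(c['camera_matrix'],c['world_to_cam'].round(2)); print(np.nanmin(W,(0,1)),np.nanmax(W,(0,1)),np.linalg.inv(c['world_to_cam'])[:3,3])
for r in env.recognise('wrist','jar'):
    x,y=np.round(r['location']).astype(int);print(r,W[y,x],c['z_map'][y,x])
E
```

```text
[[360.14215685   0.         314.99441827]
 [  0.         360.14215685 199.97034208]
 [  0.           0.           1.        ]] [[ 4.2000e-01 -9.1000e-01 -0.0000e+00 -2.1629e+02]
 [ 8.7000e-01  4.0000e-01 -2.8000e-01 -4.7633e+02]
 [ 2.5000e-01  1.1000e-01  9.6000e-01 -5.2655e+02]
 [ 0.0000e+00  0.0000e+00  0.0000e+00  1.0000e+00]]
[ 265.32118424 -364.78571503   -2.73900842] [843.20089369 358.28391299 323.73927202] [638.46205035  55.07143271 374.51797951]
{'location': [313.2, 189.9], 'score': 0.68} [571.95192981  26.51095403  93.32426879] 290.2448
{'location': [478.1, 196.1], 'score': 0.62} [623.40007279 -94.86242282  97.13692286] 287.5693
```

The wrist view shows the jar lid at px (316,198), which back-projects to about (567,22), so it agrees. I'll descend and grip.

Emit:
{"op": "jog_arm", "data": {
  "motion": [
    [0,0,0,-1.2,2.5,40,95],
    [0,0,0,0,0,45,95],
    [0,0,0,0,0,40,95],
    [0,0,0,0,0,30,95],
    [0,0,0,0,0,0,95],
    [0,0,0,0,0,0,0],
    [0,0,0,0,0,0,0],
    [0,0,0,0,0,0,0],
    [0,0,0,0,0,0,0],
    [0,0,0,0,0,0,0]
  ]
}}

```text
t: 4.03
eef_pos: [567.3, 18.5, 127.4]
tcp_rot: [3.141, -0.0, 0.428]
ft_force: [-0.3, 0.9, 0.8]
opening: 0.526
grip_force: 0.0
```

Emit:
{"op": "jog_arm", "data": {
  "motion": [
    [0,0,0,0,0,0,0],
    [0,0,0,0,0,0,0]
  ]
}}

```text
t: 4.28
eef_pos: [567.2, 18.6, 127.2]
tcp_rot: [-3.142, 0.0, 0.428]
ft_force: [-0.4, 1.6, 2.1]
opening: 0.41
grip_force: 30.0
```

```bash
python3 - <<'E'
from h import *
print(tool([503.5,318,105]))
E
```

```text
t 4.28 pos [567.2  18.6 127.2] rpy [-3.1415e+00  2.0000e-04  4.2780e-01] F [-0.4  1.6  2.1] open 39.0 grip 30.0
[  66.3 -298.9   22.2]
```

Emit:
{"op": "jog_arm", "data": {
  "motion": [
    [0,0,0,0,0,-25,0],
    [0,0,0,0,0,-25,0],
    [0,0,0,4.3,-19,0,0],
    [0,0,0,9,-40,0,0],
    [0,0,0,10,-45,0,0],
    [0,0,0,10,-45,0,0],
    [0,0,0,10,-45,0,0],
    [0,0,0,10,-45,0,0],
    [0,0,0,9,-40,0,0],
    [0,0,0,4,-20,0,0]
  ]
}}

```text
t: 5.52
eef_pos: [502.0, 320.3, 176.0]
tcp_rot: [3.142, 0.002, 0.43]
ft_force: [-0.4, -0.2, -1.2]
opening: 0.407
grip_force: 30.0
```

Emit:
{"op": "jog_arm", "data": {
  "motion": [
    [0,0,0,0,0,25,0],
    [0,0,0,0,0,20,0],
    [0,0,0,0,0,15,0],
    [0,0,0,0,0,5,0],
    [0,0,0,0,0,0,0]
  ]
}}

```text
t: 6.15
eef_pos: [503.6, 317.9, 112.1]
tcp_rot: [3.141, 0.0, 0.428]
ft_force: [-0.3, 0.5, -1.2]
opening: 0.408
grip_force: 30.0
```

```bash
python3 - <<'E'
from h import *
print(tool([503.5,318,107.2]))
E
```

```text
t 6.15 pos [503.6 317.9 112.1] rpy [3.1415e+00 2.0000e-04 4.2750e-01] F [-0.3  0.5 -1.2] open 38.8 grip 30.0
[-0.1 -0.1  4.9]
```

Emit:
{"op": "jog_arm", "data": {
  "motion": [
    [0,0,0,0,0,3.5,0],
    [0,0,0,0,0,0.5,0],
    [0,0,0,0,0,0,0]
  ]
}}

```text
t: 6.52
eef_pos: [503.6, 318.1, 108.4]
tcp_rot: [3.142, -0.0, 0.428]
ft_force: [0.9, 0.4, -1.2]
opening: 0.41
grip_force: 30.0
```

Emit:
{"op": "jog_arm", "data": {
  "motion": [
    [0,0,0,0,0,1,0],
    [0,0,0,0,0,0,0]
  ]
}}

```text
t: 6.78
eef_pos: [503.6, 318.1, 107.3]
tcp_rot: [3.141, -0.0, 0.428]
ft_force: [0.3, -0.8, -0.6]
opening: 0.407
grip_force: 30.0
```

Emit:
{"op": "jog_arm", "data": {
  "motion": [
    [0,0,0,0,0,0.5,0],
    [0,0,0,0,0,0,50],
    [0,0,0,0,0,0,70],
    [0,0,0,0,0,0,90],
    [0,0,0,0,0,0,90],
    [0,0,0,0,0,0,90],
    [0,0,0,0,0,-20,90],
    [0,0,0,0,0,-50,90],
    [0,0,0,0,0,-60,90],
    [0,0,0,0,0,-40,90]
  ]
}}

```text
t: 8.02
eef_pos: [503.6, 318.1, 279.5]
tcp_rot: [3.142, -0.002, 0.428]
ft_force: [0.4, -0.3, -0.5]
opening: 0.946
grip_force: 0.0
```

```bash
python3 - <<'E'
from h import *
print(tool([470,-295,300]))
for n in('scene','top'):
    c=save(n,n+'1.png'); W=cloud(c); hsv=cv2.cvtColor(c['color'],cv2.COLOR_RGB2HSV)
    with np.errstate(all='ignore'): m=((hsv[...,0]<8)|(hsv[...,0]>170))&(hsv[...,1]>120)&(np.abs(W-[503,318,74])<[70,70,40]).all(-1)
    p=W[m].astype(np.float32)
    if len(p): print(n,len(p),np.percentile(p[:,2],[5,50,95]),cv2.minEnclosingCircle(p[:,:2]))
E
```

```text
t 8.03 pos [503.6 318.1 279.5] rpy [ 3.1416e+00 -2.3000e-03  4.2780e-01] F [ 0.4 -0.3 -0.5] open 90.0 grip 0.0
[-284.9  543.9  -21.2]Traceback (most recent call last):
  File "<stdin>", line 7, in <module>
cv2.error: OpenCV(4.12.0) /io/opencv/modules/imgproc/src/shapedescr.cpp:201: error: (-215:Assertion failed) count >= 0 && (depth == CV_32F || depth == CV_32S) in function 'minEnclosingCircle'
```

Emit:
{"op": "jog_arm", "data": {
  "motion": [
    [0,0,0,-29.2,43.3,-20,90],
    [0,0,0,-29.2,43.3,-20,90],
    [0,0,0,-29.2,43.3,0,90],
    [0,0,0,-29.2,43.3,0,90],
    [0,0,0,-29.2,43.3,0,90],
    [0,0,0,-29.2,43.3,0,90],
    [0,0,0,-29.2,43.3,0,90],
    [0,0,0,-29.2,43.3,0,90],
    [0,0,0,-29.2,43.3,0,90],
    [0,0,0,-29.2,43.3,0,90]
  ]
}}

```text
t: 9.32
eef_pos: [416.9, -198.7, 316.7]
tcp_rot: [3.141, -0.0, 0.428]
ft_force: [0.8, -0.1, -0.6]
opening: 0.946
grip_force: 0.0
```

Emit:
{"op": "jog_arm", "data": {
  "motion": [
    [0,0,0,-29.2,43.3,0,90],
    [0,0,0,-29.2,43.3,0,90],
    [0,0,8.2,0,0,0,90],
    [0,0,8.2,0,0,0,90],
    [0,0,8.1,0,0,0,90],
    [0,0,0,0,0,0,90]
  ]
}}

```text
t: 10.07
eef_pos: [400.2, -300.1, 316.6]
tcp_rot: [-3.142, 0.0, 0.001]
ft_force: [-0.2, -0.2, 0.3]
opening: 0.947
grip_force: 0.0
```

```bash
cat > lampfit.py <<'E'
from h import *
def yellow(c):
    W=cloud(c); h=cv2.cvtColor(c['color'],cv2.COLOR_RGB2HSV)
    with np.errstate(all='ignore'): m=(h[...,0]>19)&(h[...,0]<36)&(h[...,1]>110)&(h[...,2]>50)&(np.abs(W-[440,-300,130])<[90,90,70]).all(-1)
    m=cv2.erode(m.astype(np.uint8),np.ones((3,3)))>0
    return W[m]
from scipy.optimize import least_squares
def fit(p,cam,r=13):   # cylinder of known radius
    def res(x):
        d=np.array([x[2],x[3],1]); d/=np.linalg.norm(d); q=p-[x[0],x[1],145]
        return np.linalg.norm(np.cross(q,d),axis=1)-r
    b=least_squares(res,[425,-300,-.69,-.03],loss='soft_l1',f_scale=1.5).x
    d=np.array([b[2],b[3],1]); d/=np.linalg.norm(d); o=np.array([b[0],b[1],145]); t=(p-o)@d
    return o,d,t,np.median(np.abs(res(b)))
E
python3 - <<'E'
from lampfit import *
print(tool([400,-300,330]), env.state()['joints'].round(3))
for n in('wrist','top','scene'):
    c=save(n,n+'2.png'); p=yellow(c); print(n,len(p))
    if len(p)<50: continue
    d0=np.array([-.565,-.02,.825]); s=p@d0; print(np.percentile(s,[1,25,50,75,99]))
    q=p[(s>s.max()-55)&(s<s.max()-4)]
    o,d,t,e=fit(q,None); tt=(p-o)@d; print('o',o.round(1),'d',d.round(3),'tilt',np.arccos(d[2]).round(3),'err',e.round(2),'tail',(o+d*np.percentile(tt,99.5)).round(1))
c=cv2.imread('pics/top2.png')
E
```

```text
t 10.07 pos [ 400.2 -300.1  316.6] rpy [-3.1416e+00  1.0000e-04  1.1000e-03] F [-0.2 -0.2  0.3] open 90.1 grip 0.0
[ -0.2  -0.1 -13.4] [-0.775  0.287  1.826 -0.     1.029  0.794]
wrist 3067
[-189.95819379 -165.1606601  -134.57014115 -106.96802056  -89.82201474]
o [ 418.1 -299.3  145. ] d [-0.571 -0.018  0.821] tilt 0.608 err 0.29 tail [ 406.2 -299.7  162.2]
top 230
[-187.3997744  -172.03446595 -162.94447911 -145.83804438 -123.50938074]
o [ 416.3 -300.8  145. ] d [-0.631 -0.065  0.773] tilt 0.687 err 0.96 tail [ 425.5 -299.8  133.7]
scene 217
[-178.21522768 -164.09334556 -140.18987464 -119.74830675  -93.83749676]
o [ 417.2 -303.6  145. ] d [-0.567 -0.032  0.823] tilt 0.604 err 1.04 tail [ 407.8 -304.2  158.7]
```

View pics/wrist2.png

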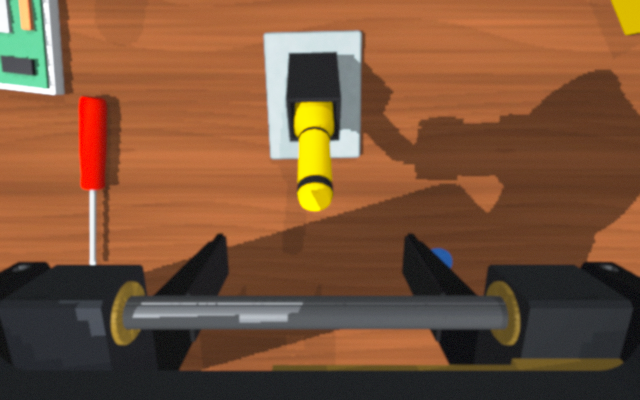

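The tail end of the lamp sits at px (315,205), above the socket at (315,80). The wrist fit gives a tilt of 0.608 rad (nominal 0.6), so it's credible. I'll tilt the tool onto the lamp's axis and grip it coaxially.

Emit:
{"op": "jog_arm", "data": {
  "motion": [
    [0,0,-1.8,0,0,0,90],
    [0,8.7,0,0,0,0,90],
    [0,8.7,0,0,0,0,90],
    [0,8.7,0,0,0,0,90],
    [0,8.7,0,0,0,0,90],
    [0,0,0,0,0,0,90]
  ]
}}

```text
t: 10.98
eef_pos: [399.4, -300.2, 316.3]
tcp_rot: [-3.141, -0.606, 0.031]
ft_force: [-0.6, 0.3, 0.4]
opening: 0.944
grip_force: 0.0
```

```bash
python3 - <<'E'
from lampfit import *
c=save('wrist','w3.png'); p=yellow(c); a=np.array([-.571,-.018,.821]);s=p@a; q=p[(s>s.max()-55)&(s<s.max()-4)]
o,d,t,e=fit(q,None); tt=(p-o)@d; tail=o+d*(np.percentile(tt,99.7)+1); print(o,d,e,tail)
print('tool z',-Rn.from_euler('xyz',env.state()['tcp_rot']).apply([0,0,1]), env.state()['joints'].round(3))
print('pre',tool(tail+d*121),'grasp',tool(tail+d*21))
E
```

```text
[ 418.51016836 -299.13979602  145.        ] [-0.56433692 -0.01414595  0.82542337] 0.24009635116824413 [ 405.66020802 -299.46189955  163.7949029 ]
tool z [-0.56719983 -0.01795263  0.82338452] [-0.967  0.213  2.044  0.823  0.708 -0.022]
t 11.03 pos [ 399.7 -300.3  316.6] rpy [-3.1414 -0.6034  0.0313] F [ 0.3  0.4 -0.4] open 90.0 grip 0.0
t 11.03 pos [ 399.7 -300.3  316.6] rpy [-3.1414 -0.6034  0.0313] F [ 0.3  0.4 -0.4] open 90.0 grip 0.0
pre [-81.3  -1.1   8.2] grasp [-81.7  -0.7 108.2]
```

Emit:
{"op": "jog_arm", "data": {
  "motion": [
    [0,0,0,-41,0,0,90],
    [0,0,0,-40.5,-1,0,90],
    [0,0,0,0,0,0,90],
    [0,0,0,0,0,30,90],
    [0,0,0,0,0,35,90],
    [0,0,0,0,0,25,90],
    [0,0,0,0,0,15,90],
    [0,0,0,0,0,0,90]
  ]
}}

```text
t: 12.02
eef_pos: [394.7, -299.1, 183.8]
tcp_rot: [-3.14, -0.607, 0.034]
ft_force: [0.3, -0.4, 0.8]
opening: 0.949
grip_force: 0.0
```

```bash
python3 - <<'E'
from lampfit import *
print('grasp',tool(np.array([405.66,-299.46,163.8])+np.array([-.5643,-.0141,.8254])*21), env.state()['joints'].round(3))
save('wrist','w4.png')
E
```

```text
t 12.03 pos [ 394.7 -299.1  183.8] rpy [-3.1404 -0.6066  0.034 ] F [ 0.3 -0.4  0.8] open 90.2 grip 0.0
grasp [-2.3  0.7  1.6] [-0.977  0.447  2.202  1.322  0.523 -0.634]
```

View pics/w4.png

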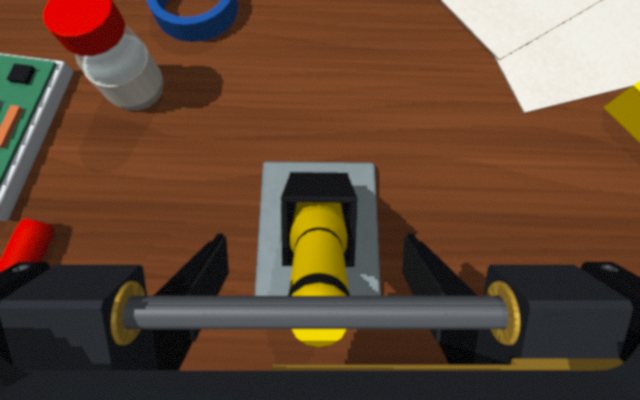

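The lamp at px (318,290) sits centred between the fingers. I'll close on it, then draw it out gently along its axis.

Emit:
{"op": "jog_arm", "data": {
  "motion": [
    [0,0,0,-2,0.5,1,90],
    [0,0,0,0,0,0,0],
    [0,0,0,0,0,0,0],
    [0,0,0,0,0,0,0],
    [0,0,0,0,0,0,0],
    [0,0,0,0,0,0,0],
    [0,0,0,0,0,0,0],
    [0,0,0,0,0,0,0],
    [0,0,0,0,0,0,0],
    [0,0,0,0,0,0,0]
  ]
}}

```text
t: 13.32
eef_pos: [392.2, -299.8, 182.0]
tcp_rot: [-3.142, -0.607, 0.032]
ft_force: [-0.1, -0.4, -1.0]
opening: 0.267
grip_force: 30.0
```

Emit:
{"op": "jog_arm", "data": {
  "motion": [
    [0,0,0,0,0,-5,0],
    [0,0,0,0,0,-10,0],
    [0,0,0,0,0,-10,0],
    [0,0,0,0,0,0,0]
  ]
}}

```text
t: 13.82
eef_pos: [377.7, -300.4, 203.1]
tcp_rot: [3.14, -0.608, 0.032]
ft_force: [-0.1, 0.0, -1.3]
opening: 0.266
grip_force: 30.0
```

Emit:
{"op": "jog_arm", "data": {
  "motion": [
    [0,0,0,0,0,-15,0],
    [0,0,0,0,0,-20,0],
    [0,0,0,0,0,-20,0],
    [0,0,0,0,0,-20,0],
    [0,0,0,0,0,-15,0],
    [0,0,0,0,0,0,0],
    [0,0,0,0,0,0,0]
  ]
}}

```text
t: 14.7
eef_pos: [326.8, -301.8, 276.0]
tcp_rot: [-3.141, -0.607, 0.031]
ft_force: [0.3, 0.0, -2.0]
opening: 0.27
grip_force: 30.0
```

```bash
python3 - <<'E'
from lampfit import *
print(tool([360,-300,360]), env.state()['joints'].round(3))
save('scene','s5.png')
cv2.imwrite('pics/s5c.png',cv2.resize(cv2.imread('pics/s5.png')[60:280,130:480],None,fx=2,fy=2))
E
```

```text
t 14.7 pos [ 326.8 -301.8  276. ] rpy [-3.1411 -0.6072  0.0313] F [ 0.3  0.  -2. ] open 25.7 grip 30.0
[ 75.3  -0.8 -50. ] [-1.132  0.215  2.194  0.942  0.705 -0.325]
```

View pics/s5c.png

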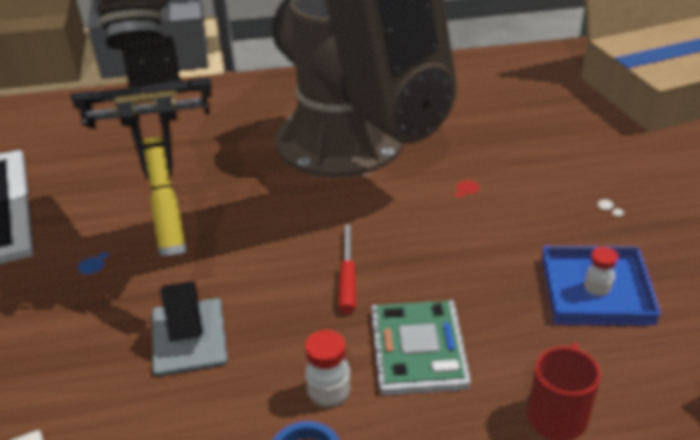

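The lamp hangs free of the cradle, held at crop px (160,190). The jar stands in the tray at (600,270), and the plate is uncovered at (418,338). Next I raise the lamp, turn it to vertical, and measure the plate.

Emit:
{"op": "jog_arm", "data": {
  "motion": [
    [0,0,0,20,0,-12,0],
    [0,0,0,30,0,-20,0],
    [0,0,0,25,0,-18,0],
    [0,-7,0,0,0,0,0],
    [0,-7,0,0,0,0,0],
    [0,-7,0,0,0,0,0],
    [0,-7,0,0,0,0,0],
    [0,-6.8,0,0,0,0,0],
    [0,0,0,0,0,0,0]
  ]
}}

```text
t: 15.88
eef_pos: [360.8, -300.5, 359.4]
tcp_rot: [-3.14, -0.0, 0.034]
ft_force: [0.3, 0.1, -1.6]
opening: 0.27
grip_force: 30.0
```

```bash
python3 - <<'E'
from h import *
for n in('scene','top'):
    c=save(n,n+'6.png'); W=cloud(c); h=cv2.cvtColor(c['color'],cv2.COLOR_RGB2HSV)
    with np.errstate(all='ignore'):
        near=(np.abs(W-[567,21,24])<[35,35,5]).all(-1)
        m=(near&(h[...,1]<60)&(h[...,2]>90)).astype(np.uint8)
    k,l,st,ce=cv2.connectedComponentsWithStats(m); i=1+st[1:,4].argmax(); p=W[l==i]
    print(n,len(p),p.mean(0).round(1),cv2.minAreaRect(np.ascontiguousarray(p[:,:2],np.float32)))
    with np.errstate(all='ignore'): m=((h[...,0]<8)|(h[...,0]>170))&(h[...,1]>120)&(np.abs(W-[503,318,74])<[70,70,40]).all(-1)
    p=np.ascontiguousarray(W[m],np.float32); print('jar lid',p.mean(0),p[:,2].max())
print(tool([567,21,330]),tool([567,21,248]), env.state()['joints'].round(3))
E
```

```text
scene 271 [566.4  19.4  23.8] ((562.6920166015625, 21.193870544433594), (55.70394515991211, 59.34319305419922), 83.27750396728516)
jar lid [507.51105 312.47818  72.52176] 76.94183
top 440 [566.8  22.7  24.7] ((567.5264892578125, 22.868309020996094), (53.221405029296875, 52.8621826171875), 82.76524353027344)
jar lid [504.9152  315.85297  74.5404 ] 79.364105
t 15.97 pos [ 360.  -300.5  359.6] rpy [-3.1401e+00 -2.1000e-03  3.2600e-02] F [ 0.7  0.3 -2.4] open 25.4 grip 30.0
t 15.97 pos [ 360.  -300.5  359.6] rpy [-3.1401e+00 -2.1000e-03  3.2600e-02] F [ 0.7  0.3 -2.4] open 25.4 grip 30.0
[ 217.3 -314.5   30.6] [ 217.2 -314.4  112.6] [-0.838  0.194  1.829  0.003  1.118  0.699]
```

Emit:
{"op": "jog_arm", "data": {
  "motion": [
    [0,0,0,15.2,-22.5,0,0],
    [0,0,0,28,-40.5,5,0],
    [0,0,0,28,-40.5,5,0],
    [0,0,0,28,-40.5,5,0],
    [0,0,0,28,-40.5,5,0],
    [0,0,0,28,-40.5,5,0],
    [0,0,0,28,-40.5,5,0],
    [0,0,0,22,-31.5,0,0],
    [0,0,0,12,-17.5,0,0],
    [0,0,0,0,0,0,0]
  ]
}}

```text
t: 17.23
eef_pos: [566.9, 20.7, 330.0]
tcp_rot: [-3.141, -0.0, 0.033]
ft_force: [0.4, -0.1, -0.9]
opening: 0.267
grip_force: 30.0
```

```bash
cat > lens.py <<'E'
from h import *
g=tool([567,21,248]); s=env.state(); print('to goal',g,'jar/joint',s['joints'].round(3))
zt=s['eef_pos'][2]
for n in('scene','top'):
    c=env.read_camera(n); W=cloud(c); h=cv2.cvtColor(c['color'],cv2.COLOR_RGB2HSV); e=s['eef_pos']
    with np.errstate(all='ignore'): m=(h[...,0]>19)&(h[...,0]<36)&(h[...,1]>110)&(h[...,2]>50)&(np.abs(W-[e[0],e[1],zt-110])<[60,60,100]).all(-1)
    m=cv2.erode(m.astype(np.uint8),np.ones((3,3)))>0
    p=W[m]; print(n,len(p))
    if len(p)<40: continue
    print('z range below TCP',zt-np.percentile(p[:,2],[1,99])); v=np.linalg.svd(p-p.mean(0),full_matrices=False)[2][0]; print('axis',(v*np.sign(v[2])).round(3),'mean-TCP',(p.mean(0)-e).round(1))
E
python3 lens.py
```

```text
t 17.23 pos [566.9  20.7 330. ] rpy [-3.1408e+00 -3.0000e-04  3.2700e-02] F [ 0.4 -0.1 -0.9] open 25.4 grip 30.0
to goal [ 0.1 -0.2 82. ] jar/joint [-8.000e-02  3.720e-01  1.654e+00  1.000e-03  1.116e+00  1.458e+00]
scene 439
z range below TCP [165.19242283  24.28364171]
axis [-0.045  0.035  0.998] mean-TCP [ 10.7  -5.6 -98.7]
top 0
```

Emit:
{"op": "jog_arm", "data": {
  "motion": [
    [0,0,0,0,0,15,0],
    [0,0,0,0,0,25,0],
    [0,0,0,0,0,20,0],
    [0,0,0,0,0,14,0],
    [0,0,0,0,0,6,0],
    [0,0,0,0,0,0,0],
    [0,0,0,0,0,0,0],
    [0,0,0,0,0,0,0]
  ]
}}

```text
t: 18.32
eef_pos: [566.9, 20.4, 250.8]
tcp_rot: [3.141, -0.001, 0.032]
ft_force: [-0.0, 0.2, -1.1]
opening: 0.271
grip_force: 30.0
```

```bash
python3 lens.py; python3 - <<'E'
from h import *
c=save('scene','s7.png'); cv2.imwrite('pics/s7c.png',cv2.resize(c['color'][100:280,260:480,::-1],None,fx=3,fy=3))
W=cloud(c)
with np.errstate(all='ignore'): p=W[(np.abs(W-[575,20,100])<[22,25,70]).all(-1)]
print(np.histogram(p[:,2],bins=range(30,110,5)))
E
```

```text
t 18.32 pos [566.9  20.4 250.8] rpy [ 3.1414e+00 -1.0000e-03  3.1700e-02] F [-0.   0.2 -1.1] open 25.8 grip 30.0
to goal [ 0.1 -0.6  2.8] jar/joint [-0.081  0.455  1.751 -0.     0.934  1.459]
scene 366
z range below TCP [163.13316265  23.78334693]
axis [-0.05   0.034  0.998] mean-TCP [ 10.5  -5.6 -95.1]
top 0
(array([ 0,  0,  0,  0,  0,  0,  0,  6, 17, 21, 15, 19, 15, 16, 19]), array([ 30,  35,  40,  45,  50,  55,  60,  65,  70,  75,  80,  85,  90,
        95, 100, 105]))
```

View pics/s7c.png

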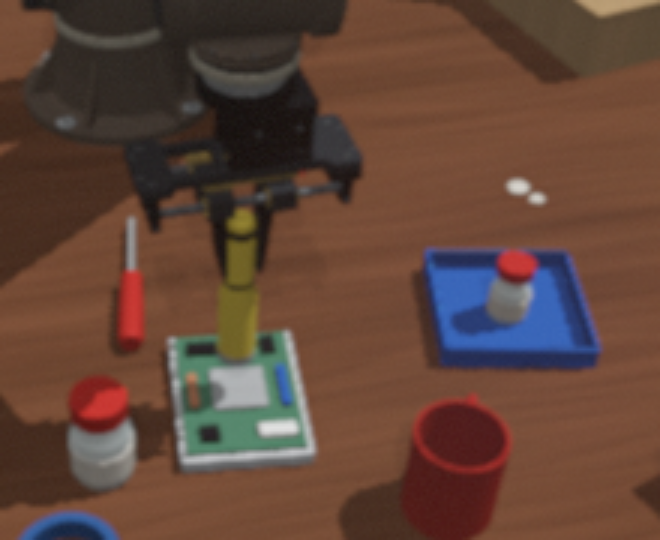

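The lamp hangs vertically, its lens at crop px (237,355) above the plate at (238,388). The lens is at z≈70, about 46 mm above the plate. The jar stands in the tray at (512,287) and the bystanders are where they were, so I'm handing in.

```bash
python3 -c "
from cell import env
print(env.job_done())"
```

```text
the job is handed in; nothing more can be done
None
```

The job is handed in, with no verdict returned: the jar stands upright and released in the blue tray, and the lamp is held pointing straight down, its lens about 46 mm above the middle of the processor plate.

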